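Seat a processor in the corner of the chip fixture and clamp it

ROBOT

A 7-joint arm with a two-finger parallel gripper is mounted at the origin on the work surface. World frame = base frame: x ahead of the robot, y to its left, z up, the work surface at z = 0. Lengths are in m, angles in rad, forces in N, time in s.
With the tool pointing down it reaches from about 0.4 to 0.9 m from the base axis. Payload 5.6 kg.
Tool frame: the origin (TCP) lies midway between the tips of the shut fingers; the grasp point (between the pads) lies 19 mm behind it; y points along the fingers, z is the direction in which the jaws open and shut, and the axes are right-handed (so a half turn about y gives the same grasp; the last joint's range is limited). The gripper opens to 92 mm and grips with 3 to 60 N. Pads are 20 mm wide; open, the fingers measure 128 mm over their backs; the gripper's body (75 mm by 189 mm) begins 69 mm behind the grasp point.
Start: joints at [-1.156, 0.468, -0.012, 1.603, 0.006, 1.071, -0.056], TCP at [0.287, 0.583, 0.215] pointing down, gripper open.
Joint ranges: [-2.53, 2.53], [-0.31, 2.02], [-1.57, 1.55], [0.28, 2.44], [-1.29, 4.43], [0.15, 1.84], [-2.92, 2.92]. Speed limits (rad/s): [2.57, 2.57, 3.14, 3.14, 3.14, 3.14, 3.14].

INTERFACE

Orientations are given as a 3x3 rotation matrix whose columns are the frame's x, y, z axes.
In Python, from station import env, effector, solver, viewer, workorder, search_frame, tip_of gives the robot as it stands. Calls block until the motion is done:
- env.reach(position, orientation): joint-space move of the TCP to a pose.
- env.movel(position, frame=None, rate=0.15): straight line of the TCP; frame=None keeps the orientation; rate is the mean speed in m/s.
- env.goto_joints(angles): joint-space move.
- effector.release() and effector.grasp(squeeze=None): open the fingers fully, or close them until they stop; squeeze is the grip in N (None keeps the last).
- env.pause(seconds).
- solver.inverse_kinematics(position, orientation): joint angles nearest the present ones, or None.
- env.sense(): the state.
- viewer.read_camera(name): name is "scene" or "top" or "wrist"; returns (picture, depth): 420x560x3 uint8, red, green, blue; 420x560 float32, m along the optical axis (not along the pixel's ray), 0 where there is no reading.
- viewer.camera_info(name): a dict with "intrinsics" (3x3 intrinsics, pixels), "eye" and "rotation" of the camera in the world; the wrist camera has in their place "T_tool_cam" (4x4, takes a point from camera to tool coordinates, whose origin is the TCP and whose axes are the tool frame's). Camera axes: x right, y up, looking along -z (the intrinsics and any distortion apply to the point x, -y, -z); pixel columns grow to the right and rows downward; lengths in m; the calibration is good to about 2 mm. A picture is of the moment at which its call begins: read the wrist's pose just before it. camera_info takes no time and is no camera call.
A pose or a line that the arm cannot do raises env.PlanningError and nothing moves.
- workorder.finish_job(): hands the job in, once; it reports no verdict.
Trained networks look in the newest picture that a camera, given by its name, has taken for a name from the list of things; names that differ only in an ending like _2 or _b are one class to them, and where a whole thing is asked for, a point or a joint stands for the part that bears it (a point fixed in the world has none). Each returns a list of dicts, best first, with "score" (0 to 1); they miss things now and then, are a little off and sometimes report something else, mostly with a low value. They report only what shows in the picture. A call takes as long as a camera call. They do not tell look-alikes from the thing itself.
- search_frame(camera, name): "at" ([x, y, z] in m, in world coordinates, good to about 4 mm: the middle of the surface that is visible of it).
- tip_of(camera, name): "at" ([x, y, z] in m, in world coordinates, good to about 4 mm: a listed point, or the origin of a listed thing).
The state is a dict: "t": time; "joint_positions": joint angles; "joint_velocities": joint speeds; "tau": joint torques, N m; "ee_pos": TCP position; "tcp_rot": TCP orientation; "wrist_force": force on the tool from outside, world axes, zero at the start; "moment": the same for the moment, N m; "gripper_width": finger opening in m.
Only numpy, scipy, OpenCV 4.12 (cv2) and the standard library are available. Lean on these libraries where they do the work, as an engineer would, in place of code of your own. Each camera call takes 0.05 s, during which the arm holds its last target.

TASK

The processor with the silver lid lies loose on the black chip fixture: with the fingertips push it square up against the steel guide rail near where it lies, then, keeping it against the rail, slide it along into the corner until it sits fully home against the end stop too. Last, push the blue sliding clamp by its tab until its nose closes on the processor. Press only lightly, never pick up or tip the processor, and leave the tools, the spare chip and the containers where they are.

Things in the scene. Friction and masses are not known exactly. Their poses are not given: they have to be found in the camera images.
- jig: Chip fixture, fixed to the bench: flat black plate 150 (x) x 270 (y) mm, slick (friction about 0.2 on the processor). Origin on the bench under the plate's centre; x points to the guide rail, y along the rail away from the corner, z up. Plate top at z = 15 mm. Fully home, the processor's centre is at x = +24, y = -84 mm.
- corner (a point): Inside corner at the level of the plate's top; (45, -105, 15) mm in the fixture's frame. Here two slick steel bars meet, both 4 mm above the plate: the guide rail (14 mm wide, along the plate's whole far long edge, inner face at x = +45 mm) and the end stop (16 mm wide, inner face at y = -105 mm, from x = -14 to +45 mm).
- processor: The part to seat: square green carrier 42 x 42 x 3 mm with a flat silver lid 38 x 38 x 2 mm on it, 5 mm in all (1 mm above rail and stop), about 40 g. Origin at the centre of its underside, x, y square to its sides, z up. Starts on the plate, its x within 20 degrees of the fixture's x, its centre 33 to 57 mm from the rail's face and 130 to 180 mm from the end stop's.
- clamp (a joint): Travel of the blue sliding clamp along the fixture's +x in a slot opposite the corner (m): starts at 0 to 0.006 (drawn back); 0.030 = nose on a processor that is home; stops at 0.036. About 2 N moves it and it stays where it is left.
- clamp_nose (a point): Front face of the clamp's brass nose (26 mm wide, 4 mm high), its middle at the level of the plate's top; in the fixture's frame at x = -27 mm + joint, y = -84 mm. It moves with the clamp.
- clamp_tab (a point): Top middle of the rear face of the clamp's upright finger tab: 26 mm wide, 6 mm thick, top 22 mm above the plate; in the fixture's frame at x = -63 mm + joint, y = -84 mm, z = 37 mm. The clamp reaches from the tab's rear face 36 mm forward to the nose.
- spare_chip: Bystander: small green chip 24 x 24 x 3 mm with a dark die, loose on the plate near the front corner away from the stop. Origin at the centre of its underside.
- tweezers: Bystander: steel tweezers 120 x 10 x 9 mm, lying on the bench off the end-stop end of the fixture, long axis x.
- flux_syringe: Bystander: amber flux syringe, 136 mm long along its x, 26 mm wide, 25 mm high, on the bench off the other end of the fixture.
- solder_reel: Bystander: reel of grey solder with red flanges, 56 mm diameter, 46 mm high, upright behind the fixture.
- alcohol_pump: Bystander: pale alcohol dispenser with blue top, 62 mm diameter, 113 mm high, behind the fixture.
- swab_cup: Bystander: clear cup of cotton swabs, 60 mm diameter, 80 mm high, behind the fixture.
- screwdriver: Bystander: small orange screwdriver 150 mm long along its x, lying on the bench to the robot's right.
Not all that is in view belongs to the job. What is shaped like the processor but orange, red or yellow is not meant.

How it is judged:
On the way, in this order (a step that is already met when the one before it is completed fails the run):
1. the processor lies square against the guide rail, still at least 75 mm short of home (x of processor in the frame of jig above 0.0215 m and angle between the x axis of processor and the x axis of jig, either way round below 0.06 rad and z of processor in the frame of jig below 0.017 m and y of processor in the frame of jig above -0.009 m), for 0.2 s.
2. the processor sits in the corner against rail and end stop, the clamp still open (x of processor in the frame of jig above 0.0215 m and angle between the x axis of processor and the x axis of jig, either way round below 0.06 rad and z of processor in the frame of jig below 0.017 m and y of processor in the frame of jig below -0.0815 m and not (x of clamp_nose in the frame of jig above 0.0005 m)), for 0.2 s.
3. the clamp is closed on the seated processor (x of processor in the frame of jig above 0.0215 m and angle between the x axis of processor and the x axis of jig, either way round below 0.06 rad and z of processor in the frame of jig below 0.017 m and y of processor in the frame of jig below -0.0815 m and x of clamp_nose in the frame of jig above 0.0005 m), for 0.2 s.
At the end, for the whole second after the job is handed in: The processor lies flat and at rest on the plate, within 2.5 mm of the rail and of the end stop and square to within 3.4 degrees, and the clamp's nose is within 2.5 mm of where it touches the seated processor (all of step 3 and angle between processor's own z axis and vertical below 0.05 rad and linear speed of processor below 0.01 m/s and velocity of joint clamp below 0.01 m/s).
It fails at once if the processor is lifted more than 4 mm off the plate, carried or tipped by more than 10 degrees (z of processor in the frame of jig above 0.019 m or angle between processor's own z axis and vertical above 0.175 rad).
It fails at once if the processor leaves the rail by more than 6 mm on its way along the last 65 mm to the corner (y of processor in the frame of jig below -0.019 m and x of processor in the frame of jig below 0.018 m).
It fails at once if a bystander is shifted by more than 12 mm or tipped (distance of any of spare_chip, tweezers, flux_syringe, solder_reel, alcohol_pump, swab_cup, screwdriver from where it was at the start of the episode above 0.012 m or angle between any of spare_chip, tweezers, flux_syringe, solder_reel, alcohol_pump, swab_cup, screwdriver's own z axis and vertical above 0.3 rad).
It fails at once if the fingers press on the processor with more than 70 N (contact force between the fingers and processor above 70 N).
It also fails if it takes over 48 s, if anything falls off the work surface, if the arm or the gripper's body presses on something with over 40 N, if the wrist force passes 120 N, or if a joint passes its speed limit or range.

## Working session

There is one attempt and no reset: what is moved stays moved. The work goes in short steps, each a Python script; the robot and the scene stay as the last script left them, time stands still between calls to the robot, and variables do not carry over. Pictures are saved under pics/ and viewed, and the job is handed in when it is done.

```bash
ls; mkdir -p pics; python3 - <<'E'
from station import *
import cv2
s=env.sense();print(s['t'],s['ee_pos'],s['tcp_rot'],s['gripper_width'])
for c in['scene','top']:
    p,d=viewer.read_camera(c);cv2.imwrite(f'pics/{c}0.png',p[:,:,::-1]);i=viewer.camera_info(c);print(c,i)
    for n in['jig','corner','processor','clamp_tab','clamp_nose','spare_chip']:
        print(n,[(r['score'],r['at']) for r in tip_of(c,n)][:3])
print(viewer.camera_info('wrist'),env.sense()['t'])
E
```

```text
pics
0.0 [0.28709256 0.58253075 0.21364028] [[ 8.97010697e-01 -6.42104865e-04  4.42008368e-01]
 [-4.42008811e-01 -1.62762050e-03  8.97009232e-01]
 [ 1.43447889e-04 -9.99998469e-01 -1.74380901e-03]] 0.09202564398441246
scene {'intrinsics': array([[415.66397369,   0.        , 278.20325271],
       [  0.        , 415.66397369, 213.54865205],
       [  0.        ,   0.        ,   1.        ]]), 'eye': array([0.91844503, 0.44888309, 0.62147951]), 'rotation': array([[-0.85242367, -0.36999582,  0.36942791],
       [ 0.52275852, -0.58977176,  0.61554269],
       [-0.00987008,  0.71782474,  0.69615388]])}
jig [(0.67, [0.5858, 0.0114, 0.0])]
corner []
processor [(0.95, [0.5923, 0.0659, 0.0152]), (0.86, [0.4308, 0.12, -0.0008]), (0.76, [0.3915, -0.0941, -0.0023])]
clamp_tab [(0.77, [0.5136, -0.0646, 0.0363])]
clamp_nose [(0.61, [0.5485, -0.0698, 0.0134])]
spare_chip [(0.71, [0.541, 0.1316, 0.0157])]
top {'intrinsics': array([[461.02168495,   0.        , 267.8136461 ],
       [  0.        , 461.02168495, 219.64286066],
       [  0.        ,   0.        ,   1.        ]]), 'eye': array([ 0.3769282
[... 349 characters left out ...]
0.61, [0.4297, 0.1171, -0.0005])]
clamp_tab [(0.53, [0.5104, -0.0658, 0.0382])]
clamp_nose [(0.55, [0.5483, -0.0717, 0.0109])]
spare_chip [(0.46, [0.5421, 0.1314, 0.01])]
{'intrinsics': array([[358.45825842,   0.        , 275.21536954],
       [  0.        , 358.45825842, 212.4062725 ],
       [  0.        ,   0.        ,   1.        ]]), 'T_tool_cam': array([[-8.47074388e-04, -9.68337337e-01, -2.49643916e-01,
        -6.95040531e-02],
       [ 3.73068042e-04,  2.49643682e-01, -9.68337696e-01,
        -1.69865396e-01],
       [ 9.99999572e-01, -9.13388228e-04,  1.49788944e-04,
         2.30085087e-04],
       [ 0.00000000e+00,  0.00000000e+00,  0.00000000e+00,
         1.00000000e+00]])} 0.7
```

View pics/scene0.png

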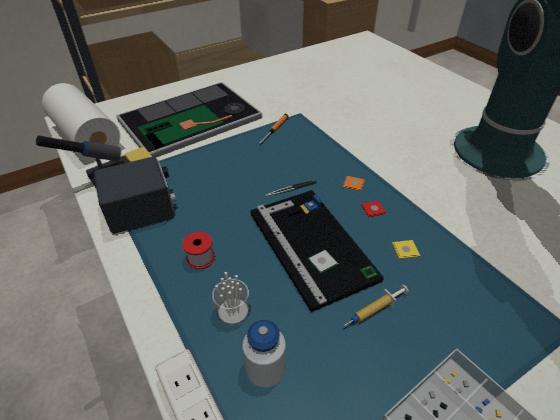

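View pics/top0.png

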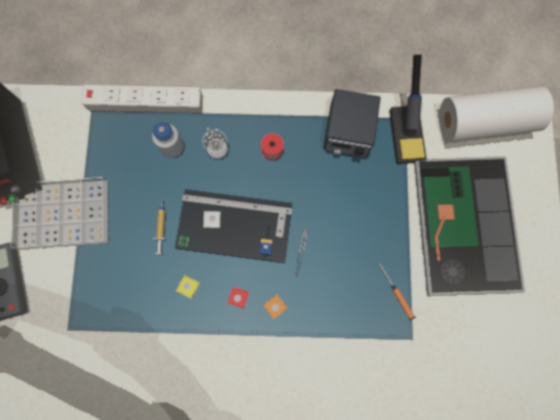

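The scene and top views agree: the silver processor is on the jig, at about (212,219) in the top view. The orange, red and yellow decoys lie in front of it on the mat. Next I'll move in for a wrist view with the fingers shut.

```bash
cat > h.py <<'E'
from station import *
import numpy as np, cv2
def R(yaw):
    c,s=np.cos(yaw),np.sin(yaw)
    x=np.array([c,s,0]);z=np.array([-s,c,0]);y=np.array([0,0,-1.])
    return np.stack([x,y,z],1)
def wrist(name):
    s=env.sense();p,d=viewer.read_camera('wrist');i=viewer.camera_info('wrist')
    T=np.eye(4);T[:3,:3]=s['tcp_rot'];T[:3,3]=s['ee_pos'];C=T@i['T_tool_cam'];K=i['intrinsics']
    if name: cv2.imwrite(f'pics/{name}.png',p[:,:,::-1])
    np.savez('last_wrist.npz',p=p,d=d,C=C,K=K)
    return p,d,C,K
def onplane(uv,C,K,z):
    uv=np.atleast_2d(uv).astype(float)
    r=np.stack([(uv[:,0]-K[0,2])/K[0,0],-(uv[:,1]-K[1,2])/K[1,1],-np.ones(len(uv))],1)@C[:3,:3].T
    return C[:3,3]+r*((z-C[2,3])/r[:,2])[:,None]
E
python3 - <<'E'
from h import *
effector.grasp(5)
env.reach(np.array([0.555,0.01,0.22]),R(-0.1))
p,d,C,K=wrist('w0')
for n in['jig','corner','processor','clamp_tab','clamp_nose','spare_chip','alcohol_pump','swab_cup','solder_reel']:
    print(n,[(r['score'],r['at']) for r in tip_of('wrist',n)][:3])
s=env.sense();print(s['t'],s['ee_pos'],s['gripper_width'],s['wrist_force'])
for c in['scene']:
  viewer.read_camera(c)
  for n in['alcohol_pump','swab_cup','solder_reel']: print(n,[(r['score'],r['at']) for r in tip_of(c,n)][:2])
E
```

```text
jig [(0.61, [0.5856, 0.0133, 0.0009])]
corner [(0.89, [0.6166, -0.0945, 0.0133])]
processor [(0.97, [0.3901, -0.0936, -0.001]), (0.93, [0.4027, -0.0024, 0.001]), (0.8, [0.5932, 0.0676, 0.0128])]
clamp_tab [(0.87, [0.5103, -0.0671, 0.0396]), (0.52, [0.5748, 0.1934, 0.0004]), (0.46, [0.5944, 0.07, 0.0168])]
clamp_nose [(0.8, [0.5487, -0.0616, 0.0136])]
spare_chip [(0.79, [0.543, 0.1344, 0.0151])]
alcohol_pump [(0.64, [0.7851, 0.1852, -0.0011])]
swab_cup []
solder_reel [(0.69, [0.5422, 0.1298, 0.0147]), (0.52, [0.5474, -0.063, 0.0152])]
4.8 [0.555001   0.01004301 0.21999484] 0.0003292132256152041 [ 0.05848675 -0.59151067 -0.08351595]
alcohol_pump [(0.91, [0.787, 0.1837, 0.0019])]
swab_cup [(0.67, [0.7821, 0.0656, -0.0016])]
solder_reel [(0.62, [0.7852, -0.0781, -0.0037]), (0.38, [0.5736, 0.1882, -0.0011])]
```

View pics/w0.png

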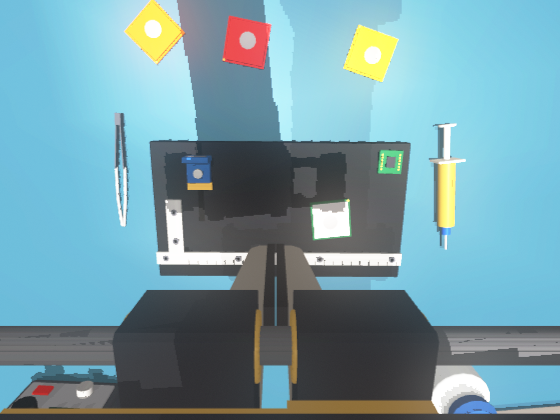

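The wrist view shows the plate spanning pixels (152–410, 142–275), with the rail along row ~258 and the stop at column ~175. The processor is at (331,220) and the clamp at (198,172). I'll enlarge it for a precise fit.

```bash
python3 - <<'E'
import numpy as np,cv2
L=np.load('last_wrist.npz');p=L['p']
cv2.imwrite('pics/w0a.png',cv2.resize(p[135:280,145:285,::-1],None,fx=4,fy=4,interpolation=cv2.INTER_CUBIC))
cv2.imwrite('pics/w0b.png',cv2.resize(p[135:280,280:420,::-1],None,fx=4,fy=4,interpolation=cv2.INTER_CUBIC))
E
```

```text
(no output)
```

View pics/w0a.png

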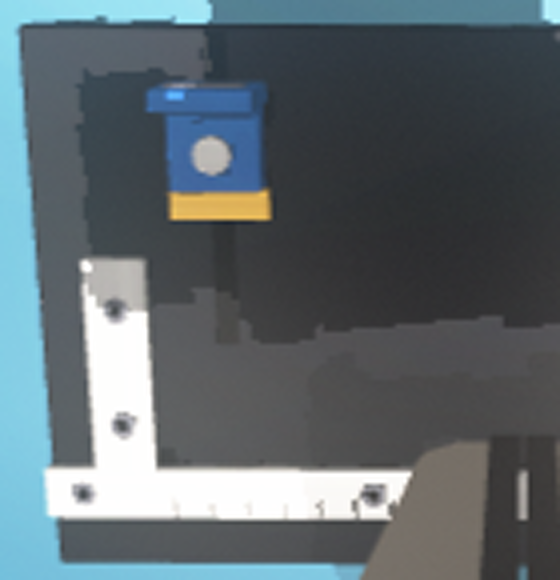

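View pics/w0b.png

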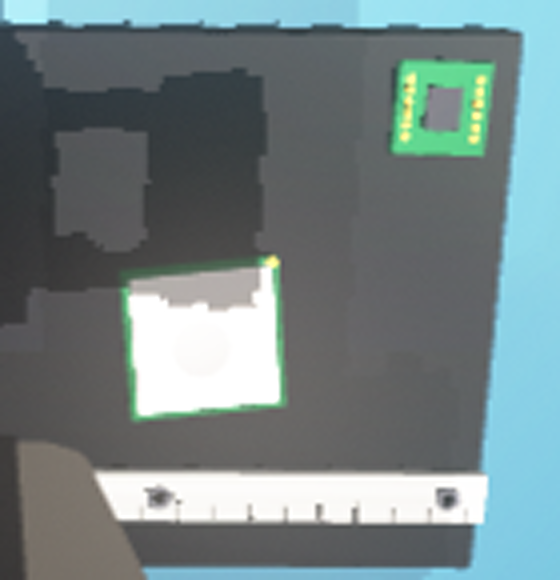

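```bash
cat > fit.py <<'E'
import numpy as np
from h import onplane
def rigid(P,Q): # Q=R P + t
    pc,qc=P.mean(0),Q.mean(0);a=P-pc;b=Q-qc
    th=np.arctan2((a[:,0]*b[:,1]-a[:,1]*b[:,0]).sum(),(a*b).sum());c,s=np.cos(th),np.sin(th)
    M=np.array([[c,-s],[s,c]]);t=qc-M@pc;return th,M,t,(P@M.T+t-Q)*1e3
E
python3 - <<'E'
from fit import *
L=np.load('last_wrist.npz');C,K=L['C'],L['K']
A=lambda u,v:(145+(u-1.5)/4,135+(v-1.5)/4)
B=lambda u,v:(280+(u-1.5)/4,135+(v-1.5)/4)
P=np.array([[-75,-135],[-75,135],[75,-135],[75,135],[45,-105]])/1e3
Q=np.vstack([onplane([A(20,27),B(522,33),A(60,562),B(468,568)],C,K,.015),onplane([A(156,468)],C,K,.019)])[:,:2]
th,M,t,r=rigid(P,Q);print(th,t);print(r.round(1))
q=onplane([B(125,275),B(278,260),B(285,405),B(135,418)],C,K,.018)[:,:2]
h=21e-3;pp=np.array([[-h,-h],[-h,h],[h,h],[h,-h]])
th2,M2,t2,r2=rigid(pp,q);print('proc',th2-th,M.T@(t2-t)*1e3,r2.round(1))
for n,uv,z in[('tab',A(208,83),.037),('tabr',A(265,85),.037),('nose',A(220,220),.019)]:
    print(n,M.T@(onplane([uv],C,K,z)[0,:2]-t)*1e3)
np.savez('jig.npz',th=th,t=t)
E
```

```text
-0.10485410048858908 [0.58213303 0.01274837]
[[-1.1 -1.1]
 [-0.4  1.1]
 [ 0.4 -0.7]
 [ 0.7  1.2]
 [ 0.4 -0.5]]
proc 0.10306312470180323 [ 7.28880312 55.96248674] [[-0.9 -0.7]
 [-0.7  0.6]
 [ 0.7  0.5]
 [ 0.9 -0.5]]
tab [-62.24118025 -81.405994  ]
tabr [-61.85925862 -67.51075563]
nose [-24.81009877 -83.84749973]
```

```bash
cat >> h.py <<'E'
J=np.load('jig.npz') if __import__('os').path.exists('jig.npz') else None
def W(x,y,z):  # jig mm -> world
    th=float(J['th']);c,s=np.cos(th),np.sin(th)
    return np.array([J['t'][0]+(c*x-s*y)/1e3,J['t'][1]+(s*x+c*y)/1e3,z/1e3])
def L_(p):
    th=float(J['th']);c,s=np.cos(th),np.sin(th);d=(np.asarray(p)[:2]-J['t'])*1e3
    return np.array([c*d[0]+s*d[1],-s*d[0]+c*d[1]])
def F():
    f=env.sense()['wrist_force'];th=float(J['th']);c,s=np.cos(th),np.sin(th)
    return np.array([c*f[0]+s*f[1],-s*f[0]+c*f[1],f[2]])
RT=lambda:R(float(J['th']))
E
python3 - <<'E'
from h import *
env.reach(W(-45,56,60),RT())
env.movel(W(-45,56,16.5),rate=.06)
f0=F();print('f0',f0,env.sense()['ee_pos'],env.sense()['t'])
env.movel(W(-18,56,16.5),rate=.03);print(F()-f0)
for x in [-15,-13,-12,-11,-10,-9,-8]:
    env.movel(W(x,56,16.5),rate=.02);f=F()-f0;print(x,f.round(2),L_(env.sense()['ee_pos']))
    if f[0]<-4:break
print(env.sense()['t'],env.sense()['ee_pos'])
wrist('w1');viewer.read_camera('scene');p,_=viewer.read_camera('top');cv2.imwrite('pics/t1.png',cv2.resize(p[170:290,160:310,::-1],None,fx=5,fy=5,interpolation=cv2.INTER_CUBIC))
E
```

```text
f0 [-0.22555805 -0.07260839  0.13984363] [0.54327008 0.07312421 0.01628682] 6.6
[ 1.22958891 -0.6153862  -0.8880287 ]
-15 [ 0.8  -0.69 -0.1 ] [-14.87990855  56.02628732]
-13 [-0.41  0.71  0.42] [-12.8743156   55.99176585]
-12 [ 0.69 -0.46 -0.39] [-11.92415605  56.0067352 ]
-11 [ 0.27  0.81 -0.74] [-10.93191649  55.98149164]
-10 [ 0.5  -0.4  -0.64] [-9.89452261 56.00245635]
-9 [ 0.28  0.15 -0.38] [-8.9082622  55.99006684]
-8 [ 0.3  -0.68  0.19] [-7.93586717 55.98511672]
9.45 [0.58010026 0.06925659 0.01647831]
```

View pics/w1.png

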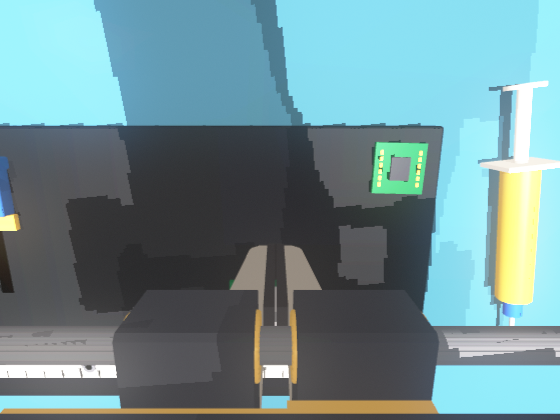

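View pics/t1.png

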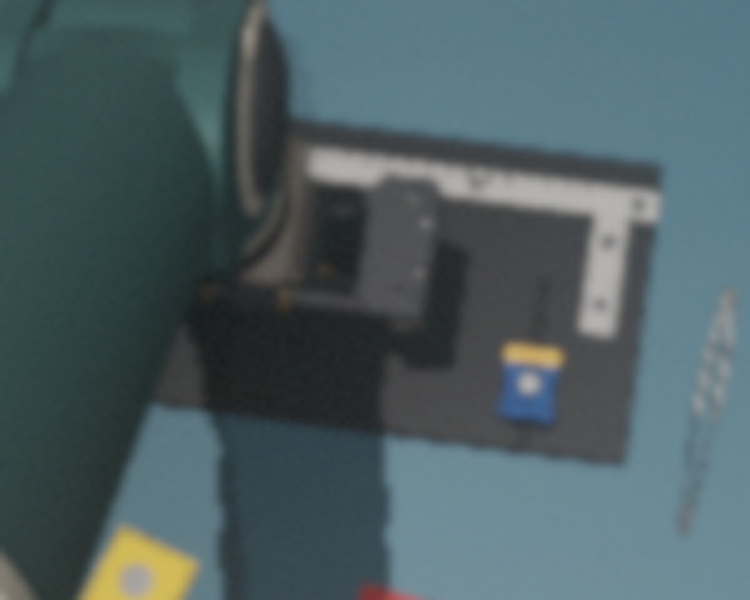

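The wrist and top views hide the part, with the fingers at (278,250) covering it. No contact with the rail is felt yet, so I'll continue in fine steps, averaging the force readings.

```bash
cat >> h.py <<'E'
def Fm(n=6):
    a=[]
    for _ in range(n): a.append(F());env.pause(0.02)
    return np.mean(a,0)
E
python3 - <<'E'
from h import *
f0=np.array([.25,-.3,-.2])
for x in np.arange(-7.2,0.5,.8):
    env.movel(W(x,56,16.5),rate=.02);f=Fm()-f0;print(round(x,1),f.round(2),L_(env.sense()['ee_pos']).round(2))
    if f[0]<-3:break
print(env.sense()['t'])
p,_=viewer.read_camera('scene');cv2.imwrite('pics/s2.png',cv2.resize(p[180:310,245:385,::-1],None,fx=4,fy=4,interpolation=cv2.INTER_CUBIC))
E
```

```text
-7.2 [-1.16  0.34  0.06] [-7.36 55.99]
-6.4 [-3.59 -0.01  1.67] [-7.18 55.99]
10.3
```

View pics/s2.png

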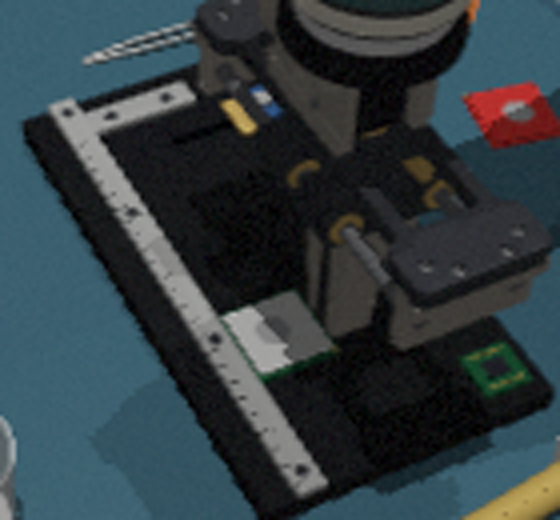

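The scene view shows the processor lying flush along the rail, with its edge at about (225,320)–(270,375) in the crop. I'll press briefly, back off, and check from above.

```bash
python3 - <<'E'
from h import *
env.movel(W(-5.9,56,16.5),rate=.02);env.pause(.3);print(F())
env.movel(W(-14,56,16.5),rate=.06)
env.movel(W(-14,56,60),rate=.15)
env.reach(W(-20,100,150),RT())
wrist('w3');print(env.sense()['t'])
E
```

```text
[-5.46825281  0.49775875  3.23781008]
12.1583
```

View pics/w3.png

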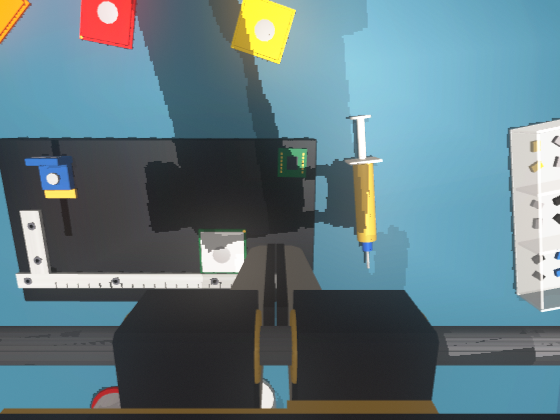

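The wrist view shows it square: lid at (200–244, 231–272), with its edge on the rail's inner edge at row ~273. Next I'll slide it along the rail.

```bash
python3 - <<'E'
from h import *
from fit import onplane
L=np.load('last_wrist.npz')
for q in onplane([(200,231),(245,231),(200,272),(222,251)],L['C'],L['K'],.019): print(L_(q).round(1))
env.reach(W(25,115,60),RT())
env.movel(W(25,115,16.5),rate=.08)
f0=Fm();print(f0,L_(env.sense()['ee_pos']),env.sense()['t'])
for y,x in[(90,25),(70,25.7),(40,26.5)]:
    env.movel(W(x,y,16.5),rate=.04);print(y,(Fm(4)-f0).round(2),L_(env.sense()['ee_pos']).round(1))
p,_=viewer.read_camera('scene');cv2.imwrite('pics/s4.png',cv2.resize(p[180:310,245:385,::-1],None,fx=4,fy=4,interpolation=cv2.INTER_CUBIC))
print(env.sense()['t'])
E
```

```text
[ 4.6 34.5]
[ 4.5 74. ]
[43.4 32.5]
[23.2 53.1]
[-0.05274532  0.15492085 -0.10351412] [ 24.88487849 114.94838905] 13.4417
90 [ 0.35 -0.34  0.07] [25.  90.5]
70 [ 0.35 -0.16  0.21] [25.7 70.3]
40 [-0.01 -0.31  0.1 ] [26.5 40.4]
16.0167
```

View pics/s4.png

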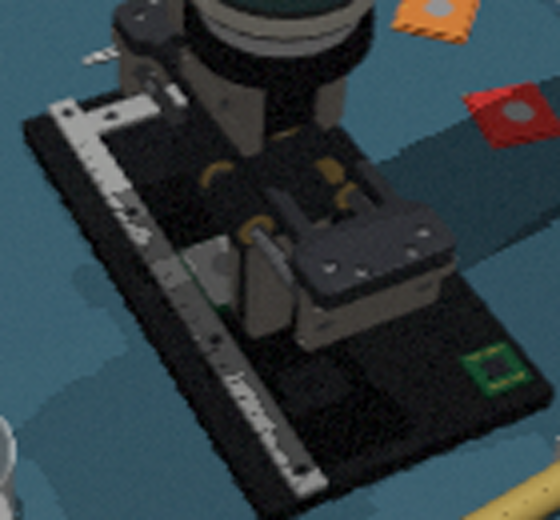

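The processor, at about (210,270) in the crop, is moving with the finger and its green edge stays on the rail. Continuing towards the stop.

```bash
python3 - <<'E'
from h import *
f0=np.array([.1,-.1,0])
for y,x in[(0,27),(-38,27.5)]:
    env.movel(W(x,y,16.5),rate=.04);print(y,(Fm(4)-f0).round(2),L_(env.sense()['ee_pos']).round(1))
for y in np.arange(-40,-52,-1.):
    env.movel(W(27.5,y,16.5),rate=.02);f=Fm(5)-f0;print(y,f.round(2),L_(env.sense()['ee_pos']).round(2))
    if f[1]>4:break
env.pause(.3)
p,_=viewer.read_camera('scene');cv2.imwrite('pics/s5.png',cv2.resize(p[170:300,235:375,::-1],None,fx=4,fy=4,interpolation=cv2.INTER_CUBIC))
print(F(),env.sense()['t'])
E
```

```text
0 [-0.3   0.23 -0.3 ] [27.   0.4]
-38 [0.16 0.28 0.46] [ 27.5 -37.5]
-40.0 [-0.33  0.13  0.09] [ 27.5  -40.03]
-41.0 [ 0.01 -0.16  0.  ] [ 27.49 -41.04]
-42.0 [-0.08  0.19 -0.55] [ 27.52 -42.02]
-43.0 [ 0.09  0.32 -0.01] [ 27.48 -43.02]
-44.0 [-0.26  0.18 -0.13] [ 27.49 -44.04]
-45.0 [-0.17  0.41 -0.34] [ 27.48 -45.01]
-46.0 [-0.01 -0.38 -0.1 ] [ 27.49 -46.04]
-47.0 [-0.01  0.44  0.45] [ 27.48 -47.05]
-48.0 [-0.02 -0.18 -0.09] [ 27.51 -48.05]
-49.0 [ 0.13 -0.14  0.09] [ 27.51 -49.  ]
-50.0 [-0.21  0.19  0.33] [ 27.5  -50.05]
-51.0 [-0.41  0.21 -0.14] [ 27.52 -51.06]
[-0.35319537 -0.55136459 -0.08248666] 22.75
```

View pics/s5.png

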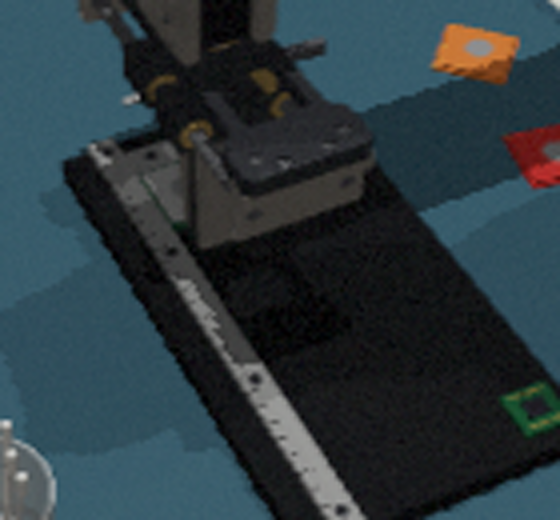

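The processor, at about (165,195) in the crop, is still on the rail and short of the stop. The finger is thinner at the tip than I assumed, so I'll keep going.

```bash
python3 - <<'E'
from h import *
f0=np.array([.1,-.1,0])
for y in np.arange(-52,-64,-.8):
    env.movel(W(27.5,y,16.5),rate=.02);f=Fm(4)-f0;print(round(y,1),f.round(2),L_(env.sense()['ee_pos']).round(2))
    if f[1]>3.5:break
env.pause(.3)
p,_=viewer.read_camera('scene');cv2.imwrite('pics/s6.png',cv2.resize(p[170:300,235:375,::-1],None,fx=4,fy=4,interpolation=cv2.INTER_CUBIC))
print(F(),env.sense()['t'])
E
```

```text
-52.0 [-0.31  0.29 -0.28] [ 27.5  -52.07]
-52.8 [ 0.18  0.06 -0.67] [ 27.52 -52.87]
-53.6 [-0.19  1.03  0.62] [ 27.51 -53.34]
-54.4 [-0.3   3.49  1.31] [ 27.56 -53.57]
-55.2 [-0.2   5.13  1.66] [ 27.59 -53.83]
[-0.35986402  5.70055288  2.39018763] 24.6833
```

View pics/s6.png

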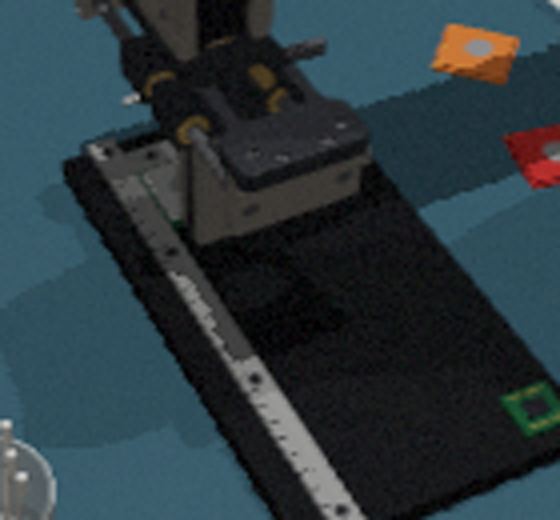

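It stops firmly at the end stop (about 5.7 N). I'll back off, go above, and look before closing the clamp.

```bash
python3 - <<'E'
from h import *
env.movel(W(27,-40,16.5),rate=.06)
env.movel(W(27,-40,60),rate=.15)
env.reach(W(-50,-40,130),RT())
wrist('w7');print(env.sense()['t'])
L=np.load('last_wrist.npz');p=L['p'];cv2.imwrite('pics/w7b.png',cv2.resize(p[120:320,80:280,::-1],None,fx=3,fy=3,interpolation=cv2.INTER_CUBIC))
E
```

```text
26.075
```

View pics/w7.png

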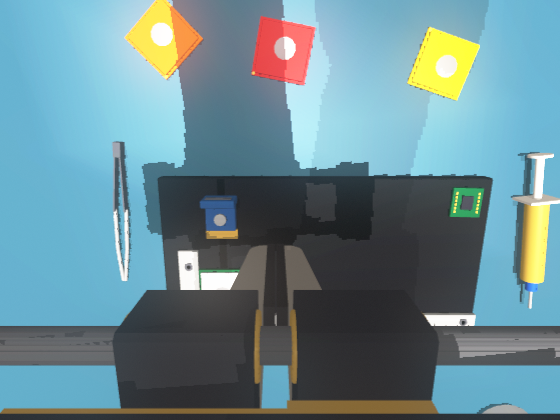

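View pics/w7b.png

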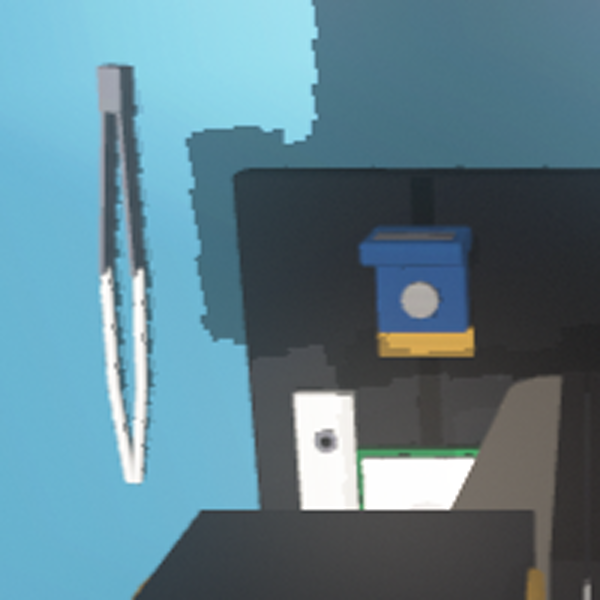

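The wrist view shows the processor's green edge, at (360,450–510) in the crop, tight against the stop and square to it. The clamp is still drawn back at (415,290). Closing it now.

```bash
python3 - <<'E'
from h import *
L=np.load('last_wrist.npz')
for uv in[(362,450),(475,452)]: print(L_(onplane([(80+uv[0]/3,120+uv[1]/3)],L['C'],L['K'],.018)[0]).round(1))
env.reach(W(-90,-84,65),RT())
env.movel(W(-90,-84,26),rate=.1)
f0=Fm();print(f0,env.sense()['t'])
env.movel(W(-60,-84,26),rate=.05);print((Fm()-f0).round(2))
env.movel(W(-49,-84,26),rate=.03);print((Fm()-f0).round(2),env.sense()['t'])
for x in np.arange(-48,-37,.8):
    env.movel(W(x,-84,26),rate=.02);f=Fm(4)-f0;print(round(x,1),f.round(2),L_(env.sense()['ee_pos']).round(2))
    if f[0]<-6:break
env.pause(.25);print(env.sense()['t'])
p,_=viewer.read_camera('scene');cv2.imwrite('pics/s8.png',cv2.resize(p[170:300,235:375,::-1],None,fx=4,fy=4,interpolation=cv2.INTER_CUBIC))
E
```

```text
[   3.5 -102.9]
[  4.1 -71. ]
[ 0.52696357 -0.31832657  0.48755362] 27.1583
[-0.41  0.24 -0.75]
[-1.07  0.17 -0.54] 28.625
-48.0 [-1.71  0.49  0.45] [-48.16 -84.  ]
-47.2 [-2.01  0.61  0.56] [-47.4 -84. ]
-46.4 [-2.99  0.41 -0.54] [-46.42 -83.98]
-45.6 [-2.11 -0.19 -0.84] [-45.56 -83.99]
-44.8 [-2.01  0.67 -1.22] [-44.76 -83.98]
-44.0 [-2.26 -0.07 -1.25] [-43.97 -84.  ]
-43.2 [-2.75  0.44 -0.53] [-43.38 -83.97]
-42.4 [-5.76  0.89  1.95] [-43.3  -83.96]
-41.6 [-6.98  0.56  2.78] [-43.27 -83.95]
31.725
```

View pics/s8.png

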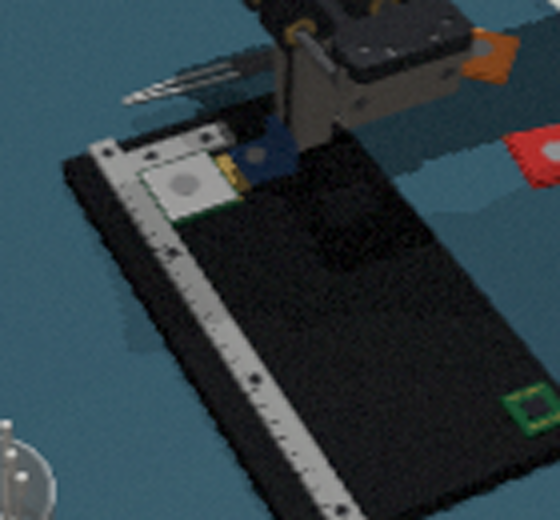

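The nose meets the processor at the expected travel, with the force rising to 7 N at TCP x = -43.3. The scene view shows the brass nose at (232,170) against the lid and the part in the corner. I'll back off for a last check.

```bash
python3 - <<'E'
from h import *
env.movel(W(-80,-84,26),rate=.08)
env.movel(W(-100,-70,150),rate=.2)
wrist('w9');print(env.sense()['t'])
L=np.load('last_wrist.npz');p=L['p'];cv2.imwrite('pics/w9b.png',cv2.resize(p[170:320,150:350,::-1],None,fx=4,fy=4,interpolation=cv2.INTER_CUBIC))
for n in['processor','corner','clamp_nose','spare_chip']: print(n,[(r['score'],L_(r['at']).round(1)) for r in tip_of('wrist',n)][:4])
E
```

```text
33.2417
processor [(0.71, array([-174.4,  -37.2])), (0.7, array([-160.4,   93.4])), (0.62, array([-181.4, -123.1]))]
corner []
clamp_nose []
spare_chip [(0.98, array([-54. , 110.4]))]
```

View pics/w9b.png

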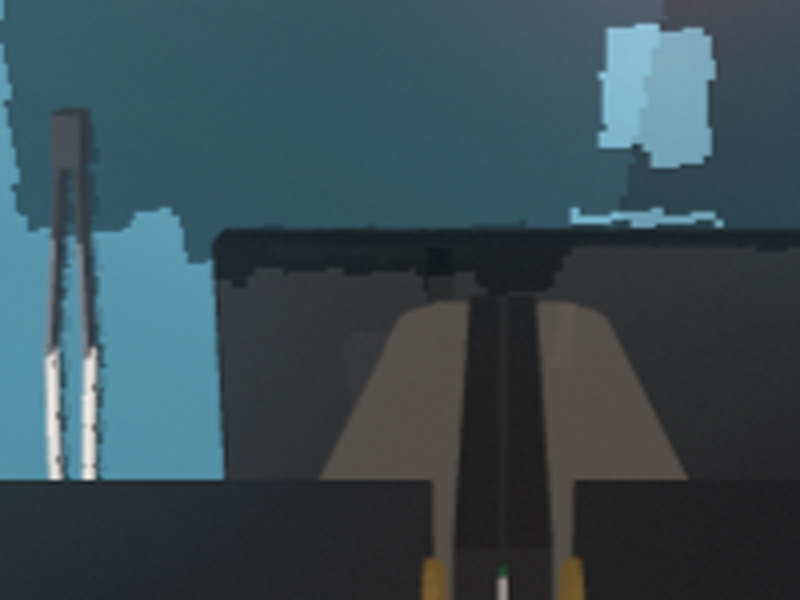

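The gripper hides the corner in that view: it shows only the plate edge and the fingers at (500,400) in the crop. I'll look from directly above, further along +x.

```bash
python3 - <<'E'
from h import *
env.reach(W(0,-20,210),RT())
wrist('w10');print(env.sense()['t'])
L=np.load('last_wrist.npz');p=L['p'];cv2.imwrite('pics/w10b.png',cv2.resize(p[140:290,120:290,::-1],None,fx=4,fy=4,interpolation=cv2.INTER_CUBIC))
for n in['processor','corner','clamp_nose','spare_chip']: print(n,[(r['score'],L_(r['at']).round(1)) for r in tip_of('wrist',n)][:4])
E
```

```text
34.0667
processor [(0.97, array([ 26.1, -78.8])), (0.73, array([-176.5,  -35.2])), (0.69, array([-180.6, -125. ])), (0.55, array([-161.3,   91.3]))]
corner [(0.58, array([  49.3, -102.1]))]
clamp_nose [(0.77, array([  3.8, -78.5]))]
spare_chip [(0.71, array([-51.8, 112. ]))]
```

View pics/w10b.png

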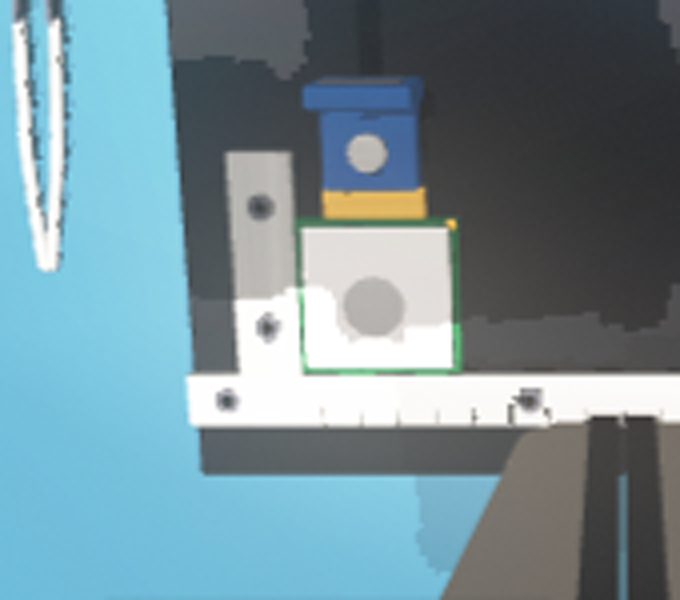

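The view shows the processor seated at (300–460, 220–372) in the crop: flush with the rail at row 373 and the stop at column ~298, with the nose closed on it. Handing in.

```bash
python3 - <<'E'
from station import *
print(workorder.finish_job(),env.sense()['t'])
E
```

```text
the job is handed in; nothing more can be done
the job is handed in; nothing more can be done
```

The processor is seated in the corner with the clamp closed on it, and I handed the job in. The clock last read 34.1 s, just before handing in; no verdict was reported.

- **How it went:** With the shut fingertips I pushed the processor square against the guide rail, then slid it along the rail to the end stop. I then pushed the clamp by its tab until the nose met the processor. Measured forces stayed around 7 N or less.
- **Last checks:** The final wrist picture shows the carrier flush with the rail and the stop, square to both, and the brass nose touching it. The clamp stopped at the travel expected for a processor that is home. The spare chip was still in its place within the network's accuracy; I did not re-measure the other bystanders, and nothing showed the arm touching them.
- **What disagreed or failed:**
  - The network put the processor at (26, -79) mm and the corner at (49, -102) mm in the fixture's frame, 2–5 mm off their given positions. Both were shifted the same way and the picture shows no gap, so I took this as network error.
  - The fingertips were thinner along the jaw direction than I had assumed, so the slide took extra steps to reach the stop.
  - One check picture, taken after closing the clamp, was hidden by the gripper and I retook it.

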